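# Blow out and close a split shipment logger, holding it shut

## Task

Get the shipment logger ready for taping: first, while its lower half still lies open in the nest of the jig, blow it out by squeezing the lever of the clamped air gun fully for half a second and letting it spring back. Then fit the upper half over the lower one, nose over nose, so that it goes down on both dowels, and press it down against the sprung battery until the seam is closed all round. Finish while still holding the two halves pressed shut in the nest (do not let go: a colleague will tape the seam), and leave the tape roll, the gift box and the coasters where they are.

Things in the scene. Friction and masses are not known exactly. Their poses are not given: they have to be found in the camera images.
- closing_jig: Closing jig, fixed to the table: aluminium plate 150 x 350 x 10 mm (its x, y, z), origin at the centre of its underside. Its nest is at y = -100 mm. At +y an air gun is clamped: a level barrel, 22 mm thick, axis along y at x = 0, z = 75, from y = 36 to 160 mm, held by two black posts (y = 44 to 56 and 138 to 150 mm) rising to z = 92. A thin nozzle runs on from it to y = -11, z = 62 mm.
- nest_centre (a point): Centre of the nest, on the plate's top face, at the jig's (0, -100, 10) mm, where the lower half's origin lies; axes as the jig's. Low white stops, 13 mm high, hold the lower half with 1 mm play; they end 13 mm below its rim, so fingers at the upper half clear them.
- gun_lever (a joint): Steel trigger lever of the air gun, hinged about a vertical pin at the jig's (x, y) = (-15.5, 62) mm; 76 mm long, 4.5 mm thick, 13 mm high at z = 75. It stands beside the barrel on the jig's -x side, free end toward +y. 0 = released (a spring returns it), 0.20 rad = squeezed fully against the barrel, which takes about 9 N at the squeeze point.
- squeeze_point (a point): Where to centre a squeeze: on the barrel's axis, at the jig's (0, 117, 75) mm; axes as the jig's. From above, fingers closing along the jig's x, one on the lever. The lever's outer face lies 29 mm off toward -x when released, 18 mm when squeezed; the barrel's far face 11 mm toward +x. Centred over 5 mm nearer the lever, the far finger meets the barrel before the lever is home.
- lower_shell: Lower half of the grey housing, loose in the nest: 56 x 116 x 26 mm (x, y, z) and a faceted nose, 20 mm wide, standing out 11 mm at the +y end. Origin: centre of its underside (nose not counted), on the plate's top; its rim (the seam) is at z = 26 mm. Two upright steel dowels, 8 mm thick, tapered tips, stand 14 mm above the rim at (x, y) = (-15, 46) and (15, -40) mm.
- battery_top (a point): Highest point of the battery cell in the lower half (26 mm thick, 50 mm long, lying along y), at the shell's (0, 3.5, 47) mm: 21 mm above the rim. The cell rests on springs; the closed cover pushes it down 5 mm against 3 N at first and 6 N when closed. That is more than the cover's weight: if let go, the cover rises about 5 mm.
- lower_nose (a point): Point of the lower half on its seam plane, in the middle of the nose: at its (0, 63, 26) mm.
- upper_shell: Upper half, a loose cover, 56 x 116 x 28 mm (x, y, z), 80 to 170 g, lying right way up on the table; nose at its +y end (20 mm wide, 11 long, in its lower 10 mm), five dark vent slots on top near the nose, a pale plate mid-top, a lamp at the far end. Origin: centre of its underside (nose not counted), its rim. Grip it across x. Closed, its origin is at the lower half's (0, 0, 26) mm, axes alike.
- upper_nose (a point): Point of the upper half on its rim plane, in the middle of the nose: at its (0, 63, 0) mm. In the underside of the upper half are two dowel holes, 10 mm wide and 16 mm deep, at its (x, y) = (-15, 46) and (15, -40) mm, and a bay 16 mm deep for the cell. Turned end for end it does not go on.
- clear_tape_roll: Bystander: roll of tape lying flat, 96 x 96 x 45 mm; origin under its centre.
- gift_box_3: Bystander: small white gift box, 81 x 120 x 42 mm; origin under its centre.
- coaster_stack_4: Bystander: thin stack of green felt coasters, 97 x 96 x 17 mm; origin under its centre.
Not all that is in view belongs to the job. Leave any yellow look-alike of the lower_shell alone.

How it is judged:
By the outcome, as a careful person would: the job done as asked, in the order asked, and still so for the second after the job is handed in, while the arm keeps its last pose, push and grip.
It also fails if it takes over 51 s, if anything falls off the work surface, if the arm or the gripper's body presses on something with over 40 N, if the wrist force passes 120 N, or if a joint passes its speed limit or range.

## Robot

A 6-joint arm with a two-finger parallel gripper is mounted at the origin on a cart in front of the work surface, level with it; the furniture and walls round the work are solid. World frame = base frame: x ahead of the robot, y to its left, z up, the work surface at z = 0. Lengths are in m, angles in degrees, forces in N, time in s.
With the tool pointing down it reaches from about 0.275 to 0.825 m from the base axis. Payload 5.2 kg.
Tool frame: the origin (TCP) lies between the finger pads; the fingertips stand 8 mm ahead of it and the grasp point (between the pads) lies 11 mm behind it; z points along the fingers, y is the direction in which the jaws open and shut (so a half turn about z gives the same grasp; the last joint's range is limited). The gripper opens to 93 mm and grips with 3 to 60 N. Pads are 15 mm wide; open, the fingers measure 128 mm over their backs; the gripper's body (75 mm by 188 mm) begins 65 mm behind the grasp point.
Start: joints at [54.901, 14.817, 87.949, -0, 77.235, -11.62], TCP at [0.219, 0.504, 0.227] pointing down, gripper open.
Joint ranges: [-179.93, 179.93], [-52.35, 119.4], [10.71, 147.94], [-69.91, 249.91], [12.55, 155.21], [-178.61, 178.61]. Speed limits (degrees/s): [147.25, 147.25, 180, 180, 180, 180].

## Interface

Orientations are given as a 3x3 rotation matrix whose columns are the frame's x, y, z axes.
In Python, from rig import get_obs, get_image, camera_params, hand_in gives the robot as it stands.
- The arm moves only by the tool carry_out, never from a script. Its argument "increments" is a list of rows, each a list of 7 numbers: the shift along the world's x, y, z in units of 25 mm (1.0 is 25 mm), then the turn, a rotation vector about the world's x, y, z in units of 6 degrees (1.0 is 6 degrees), then the opening, from 0 (shut) to 1 (fully open). A call has 1 to 10 rows; each row is the pose to reach, as a shift and turn from the pose commanded when the call began; what a row does not reach only later rows make up. A row lasts 1/10 s, in which the tool goes at most 50 mm and 8.59 degrees, less where a joint would pass 70% of its speed; a pose out of reach is approached as far as the arm can. A call with a gripper value outside its range is refused whole. The fingers move at their own pace and stop on an object; the grip force is fixed at half the most. Time passes only in rows, so rows that repeat a pose let the fingers close. It gives the time, the measured TCP pose, the force and the opening at its end, in the units of the state.
- get_obs(): the state, without advancing time (a new reading comes with each control period).
- get_image(name): name is "scene" or "side" or "wrist"; returns the picture (384x512x3 uint8, red, green, blue); there is no depth.
- camera_params(name): a dict with "fx", "fy", "cx", "cy" (pixels), "world_from_camera" (4x4, takes a point from camera to world coordinates); the wrist camera has in their place "mount" (4x4, takes a point from camera to tool coordinates, whose origin is the TCP and whose axes are the flange's). Camera axes: x right, y down, z forward; pixel columns grow to the right and rows downward; lengths in m; the calibration is good to about 2 mm. A picture is of the moment at which its call begins: read the wrist's pose just before it. camera_params takes no time and is no camera call.
- hand_in(): hands the job in, once; it reports no verdict.
The state is a dict: "time_s": time; "q": joint angles; "joint_vel": joint speeds; "effort": joint torques, N m; "eef_pos": TCP position; "ee_rot": TCP orientation; "force": force on the tool from outside, world axes, zero at the start; "torque": the same for the moment, N m; "finger_gap": finger opening in m.
Only numpy, scipy, OpenCV 4.12 (cv2) and the standard library are available. Lean on these libraries where they do the work, as an engineer would, in place of code of your own. Each camera call takes 0.05 s, during which the arm holds its last target. There are 200 camera calls.

## Working session

There is one attempt and no reset: what is moved stays moved. The work goes in short steps, Python scripts to look and compute and a tool call to move; the robot and the scene stay as the last step left them, time stands still between calls to the robot, and variables do not carry over. Pictures are saved under pics/ and viewed, on a budget of 10 in all, crops included, one or two more only if the job needs it, and the job is handed in when it is done.

Besides the shell and the picture viewer there is one more tool, called as a command line: name --pt "numbers of a row" for each row, then --argument value for the rest. carry_out: Moves the arm, as the interface text tells. Its arguments: {"type":"object","properties":{"increments":{"type":"array","items":{"type":"array","items":{"type":"number"}}}},"required":["increments"]}

```bash
mkdir -p pics; ls; python3 - <<'E'
from rig import *
import cv2,numpy as np
for n in("scene","side"):
    im=get_image(n); cv2.imwrite(f"pics/{n}0.png",im[:,:,::-1])
    p=camera_params(n); print(n,p)
print(camera_params("wrist")); o=get_obs(); print(o)
E
```

```text
pics
scene {'fx': 383.7422380222881, 'fy': 383.7422380222881, 'cx': 258.49873324997066, 'cy': 195.31645634267568, 'world_from_camera': array([[ 0.44638102, -0.57298923,  0.68733349, -0.3892366 ],
       [-0.8947787 , -0.27659992,  0.350519  , -0.53197546],
       [-0.01072722, -0.77147639, -0.63616751,  0.93848097],
       [ 0.        ,  0.        ,  0.        ,  1.        ]])}
side {'fx': 429.875326466798, 'fy': 429.875326466798, 'cx': 255.28297614139268, 'cy': 187.18697378299598, 'world_from_camera': array([[ 0.89612227, -0.2073518 ,  0.39239024, -0.05393439],
       [-0.44311488, -0.36865809,  0.81715385, -1.23931751],
       [-0.02478049, -0.90614372, -0.4222434 ,  0.68201034],
       [ 0.        ,  0.        ,  0.        ,  1.        ]])}
{'fx': 309.6286553065255, 'fy': 309.6286553065255, 'cx': 258.2769490412366, 'cy': 189.33660877150933, 'mount': array([[ 1.43918335e-03, -9.56820388e-01, -2.90676236e-01,
         8.10241961e-02],
       [ 9.99998768e-01,  1.55930642e-03, -1.81626813e-04,
         9.99266479e-04],
       [ 6.27037557e-04, -2.90675616e-01,  9.56821453e-01,
      
[... 178 characters left out ...]
11e+01,  8.23480337e-04,
        7.72354538e+01, -1.16189579e+01]), 'joint_vel': array([-0.03228106, -0.05540763, -0.18636067,  0.03170252, -0.0141795 ,
        0.0442809 ]), 'effort': array([ 4.23444013e-03, -4.38207972e+01, -2.84644568e+01,  7.22980010e-02,
        3.61649296e-02, -2.93484243e-05]), 'eef_pos': array([0.21882772, 0.50408553, 0.22591944]), 'ee_rot': array([[-9.17200123e-01,  3.98425709e-01, -9.43034229e-04],
       [ 3.98426680e-01,  9.17199240e-01, -1.31749222e-03],
       [ 3.40027508e-04, -1.58413402e-03, -9.99998687e-01]]), 'force': array([-0.04372899,  0.33885569,  0.65485917]), 'torque': array([-0.02477343,  0.0239091 , -0.0129004 ]), 'finger_gap': 0.09291674971761787}
```

View pics/scene0.png

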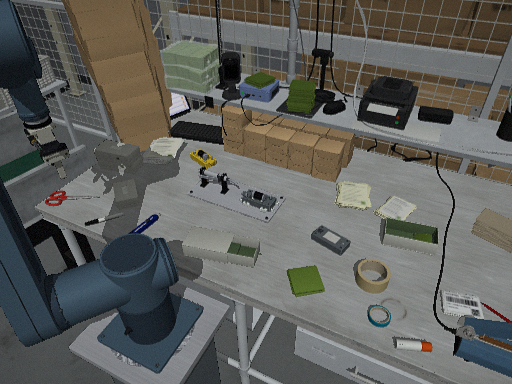

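View pics/side0.png

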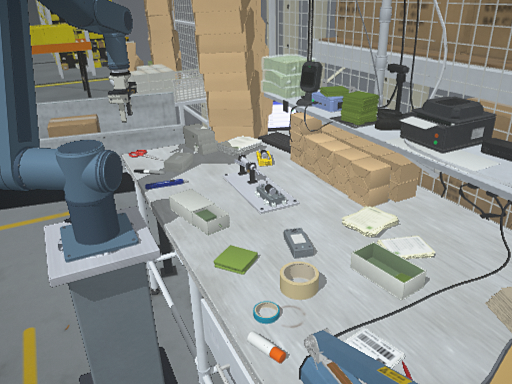

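The scene view shows the jig plate at about (237,198), with the air gun at (212,182) and the open lower half at (260,198). The cover is at (331,239), with its slots and nose to be confirmed, and the yellow look-alike is at (204,157). Next I'll get rough positions, then take a closer look with the wrist camera.

```bash
cat > h.py <<'E'
from rig import *
import cv2,numpy as np
def cam(n,o=None):
    p=camera_params(n)
    if n=="wrist":
        T=np.eye(4);T[:3,:3]=o["ee_rot"];T[:3,3]=o["eef_pos"];W=T@p["mount"]
    else: W=p["world_from_camera"]
    return p,W
def ray(c,uv,z):
    p,W=c;d=W[:3,:3]@np.array([(uv[0]-p["cx"])/p["fx"],(uv[1]-p["cy"])/p["fy"],1]);o=W[:3,3]
    return o+d*(z-o[2])/d[2]
def proj(c,P):
    p,W=c;q=W[:3,:3].T@(np.array(P)-W[:3,3]);return np.array([p["fx"]*q[0]/q[2]+p["cx"],p["fy"]*q[1]/q[2]+p["cy"]])
E
python3 - <<'E'
from h import *
np.set_printoptions(precision=3,suppress=True)
c=cam("scene")
for n,uv,z in[("plate far-left",(190,190),.01),("gun",(212,182),.08),("lower",(260,199),.04),("plate near",(272,217),.01),("plate r",(284,200),.01),("upper",(331,239),.028),("uppernoseend?",(318,231),.02),("tape",(372,275),.04),("box",(222,246),.04),("coast",(305,280),.017)]:
    print(n,ray(c,uv,z))
a=[cv2.resize(cv2.imread("pics/scene0.png")[150:270,170:370],(800,480),interpolation=3)]
cv2.imwrite("pics/z.png",a[0])
E
```

```text
plate far-left [0.527 0.233 0.01 ]
gun [0.533 0.129 0.08 ]
lower [ 0.565 -0.051  0.04 ]
plate near [ 0.526 -0.118  0.01 ]
plate r [ 0.631 -0.119  0.01 ]
upper [ 0.497 -0.344  0.028]
uppernoseend? [ 0.521 -0.291  0.02 ]
tape [ 0.398 -0.5    0.04 ]
box [ 0.305 -0.045  0.04 ]
coast [ 0.312 -0.325  0.017]
```

View pics/z.png

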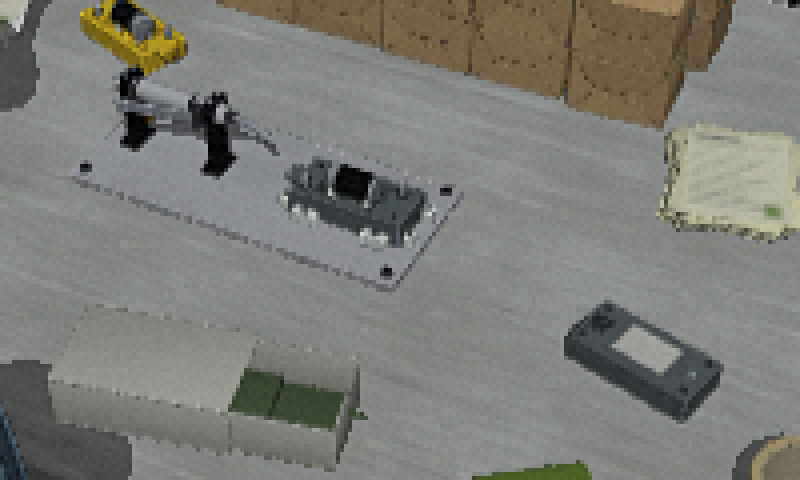

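```bash
python3 - <<'E'
from h import *
np.set_printoptions(precision=3,suppress=True)
c=cam("scene")
A,B,C=[ray(c,(u/4+170,v/4+150),.01) for u,v in((70,178),(395,290),(462,192))]
print(A,B,C,np.linalg.norm(A-B),np.linalg.norm(B-C))
y=(A-B)[:2];print("yaw jig y deg",np.degrees(np.arctan2(y[1],y[0])))
y/=np.linalg.norm(y);x=np.array([y[1],-y[0]])
o=(A+C)[:2]/2;print("origin",o,"sq",o+.117*y,"nest",o-.1*y)
U=[ray(c,(u/4+170,v/4+150),.028) for u,v in((565,338),(605,303),(722,370),(682,408))]
print(U, ray(c,(646/4+170,350/4+150),.028))
print([np.degrees(np.arctan2(*(p-q)[[1,0]])) for p,q in((U[0],U[3]),(U[1],U[2]))])
E
```

```text
[0.5   0.226 0.01 ] [ 0.496 -0.119  0.01 ] [ 0.644 -0.119  0.01 ] 0.3459319456182938 0.14825793643960597
yaw jig y deg 89.24387293838086
origin [0.572 0.054] sq [0.574 0.171] nest [ 0.571 -0.046]
[array([ 0.488, -0.279,  0.028]), array([ 0.542, -0.295,  0.028]), array([ 0.509, -0.405,  0.028]), array([ 0.455, -0.389,  0.028])] [ 0.504 -0.343  0.028]
[np.float64(73.56821592778805), np.float64(73.60989592666319)]
```

Zoomed in, the jig's +y is almost along world +y (yaw about -0.8°). The cover's vents are at its +y end (yaw about -16°), so the nose is too. I'll move above the gun.

carry_out --pt "14.2 -13.3 0 0 0 -11.2 1" --pt "14.2 -13.3 0 0 0 -11.2 1" --pt "14.2 -13.3 0 0 0 -11.2 1" --pt "14.2 -13.3 0 0 0 -11.2 1" --pt "14.2 -13.3 0 0 0 -11.2 1" --pt "14.2 -13.3 0 0 0 -11.2 1" --pt "14.2 -13.3 0 0 0 -11.2 1" --pt "14.2 -13.3 0 0 0 -11.2 1" --pt "14.2 -13.3 0 0 0 -11.2 1" --pt "14.2 -13.3 0 0 0 -11.2 1"

```text
time_s: 1.1
eef_pos: [0.5759, 0.1693, 0.226]
ee_rot: [[0.014, 1.0, -0.0], [1.0, -0.014, -0.001], [-0.001, -0.0, -1.0]]
force: [-0.1, 0.6, -0.3]
finger_gap: 0.0928
```

carry_out --pt "0 0 0 0 0 0 1" --pt "0 0 0 0 0 0 1" --pt "0 0 0 0 0 0 1"

```text
time_s: 1.4
eef_pos: [0.5731, 0.1728, 0.2263]
ee_rot: [[0.011, 1.0, -0.001], [1.0, -0.011, 0.0], [0.0, -0.001, -1.0]]
force: [-0.1, 1.3, -1.0]
finger_gap: 0.0929
```

```bash
python3 - <<'E'
from h import *
import pickle
np.set_printoptions(precision=4,suppress=True)
o=get_obs();im=get_image("wrist");cv2.imwrite("pics/w1.png",im[:,:,::-1]);pickle.dump(o,open("w1.pkl","wb"))
print(o["time_s"],o["eef_pos"],o["ee_rot"],o["q"],o["force"])
cv2.imwrite("pics/w1b.png",cv2.resize(im[:,:,::-1],(800,600),interpolation=3))
E
```

```text
1.4 [0.5731 0.1728 0.2263] [[ 0.0112  0.9999 -0.0014]
 [ 0.9999 -0.0112  0.0003]
 [ 0.0003 -0.0014 -1.    ]] [ 6.092  19.8693 80.9566  0.0283 79.2494  6.7273] [-0.1156  1.3398 -0.9839]
```

View pics/w1b.png

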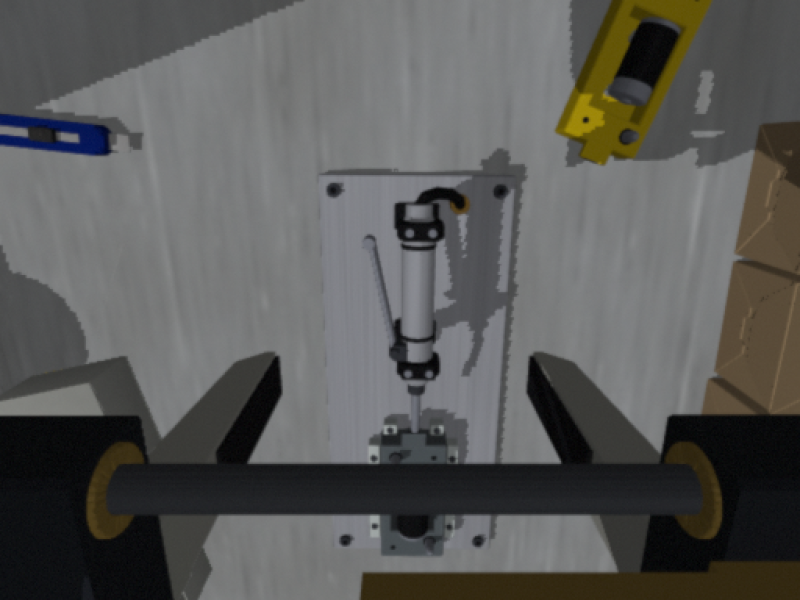

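The wrist view shows the plate screws at about (335,190), (501,191), (346,540) and (479,541) in the 800-wide image. The barrel runs along u≈418 with its posts at v≈218 and 367. The lever is at (368,243)–(397,350) on the left (-x), and the lower half is in the nest at (412,500).

```bash
python3 - <<'E'
from h import *
import pickle
np.set_printoptions(precision=4,suppress=True)
o=pickle.load(open("w1.pkl","rb"));c=cam("wrist",o);s=.64
H=[ray(c,(u*s,v*s),.010) for u,v in((335,190),(501,191),(346,540),(479,541))];H=np.array(H)[:,:2];print(H)
g=H.mean(0);y=(H[0]+H[1]-H[2]-H[3]);x=H[1]+H[3]-H[0]-H[2]
print("origin",g,"yaw",np.degrees(np.arctan2(-y[0],y[1])),np.degrees(np.arctan2(x[1],x[0])))
P=[ray(c,(u*s,v*s),.092)[:2] for u,v in((418,218),(417.5,367))];print("posts",P)
d=P[0]-P[1];print("yaw posts",np.degrees(np.arctan2(-d[0],d[1])),np.hypot(*d)); 
yy=d/np.hypot(*d);xx=np.array([yy[1],-yy[0]])
print("sq by posts",(P[0]+P[1])/2+.020*yy,"nest by posts",(P[0]+P[1])/2-.197*yy)
yh=y/np.hypot(*y);print("sq by holes",g+.117*yh,"nest",g-.1*yh)
print("lever tip",ray(c,(369*s,243*s),.0815))
E
```

```text
[[ 0.5218  0.2253]
 [ 0.6479  0.2233]
 [ 0.5156 -0.1029]
 [ 0.6429 -0.1052]]
origin [0.582  0.0601] yaw -0.9782441718018 -0.9476819323124589
posts [array([0.5826, 0.2147]), array([0.5822, 0.1163])]
yaw posts -0.25361144595727014 0.09835556313557607
sq by posts [0.5825 0.1855] nest by posts [ 0.5815 -0.0315]
sq by holes [0.584  0.1771] nest [ 0.5803 -0.0399]
lever tip [0.5518 0.1977 0.0815]
```

carry_out --pt "0.36 0.18 -1 0 0 -0.05 1" --pt "0.36 0.18 -3 0 0 -0.05 1" --pt "0.36 0.18 -4.5 0 0 -0.05 1" --pt "0.36 0.18 -5.8 0 0 -0.05 1" --pt "0.36 0.18 -6.5 0 0 -0.05 1" --pt "0.36 0.18 -6.5 0 0 -0.05 1" --pt "0.36 0.18 -6.5 0 0 -0.05 1"

```text
time_s: 2.15
eef_pos: [0.5828, 0.1775, 0.0648]
ee_rot: [[0.016, 1.0, 0.0], [1.0, -0.016, 0.0], [0.0, 0.0, -1.0]]
force: [0.5, -0.1, 0.7]
finger_gap: 0.0931
```

carry_out --pt "0 0 0 0 0 0 0.3" --pt "0 0 0 0 0 0 0.3" --pt "0 0 0 0 0 0 0.3" --pt "0 0 0 0 0 0 0.3" --pt "0 0 0 0 0 0 0.3" --pt "0 0 0 0 0 0 0.3" --pt "0 0 0 0 0 0 0.3" --pt "0 0 0 0 0 0 0.3"

```text
time_s: 2.95
eef_pos: [0.5806, 0.1774, 0.0638]
ee_rot: [[0.017, 1.0, -0.005], [1.0, -0.017, 0.001], [0.001, -0.005, -1.0]]
force: [-8.4, 3.5, 5.5]
finger_gap: 0.0337
```

```bash
python3 - <<'E'
from h import *
o=get_obs();print(o["time_s"],o["eef_pos"],o["force"],o["finger_gap"])
im=get_image("wrist");cv2.imwrite("pics/w2.png",im[:,:,::-1])
E
```

```text
2.95 [0.58060226 0.17740784 0.06378947] [-8.43851293  3.46851474  5.51181221] 0.03366592709235547
```

View pics/w2.png

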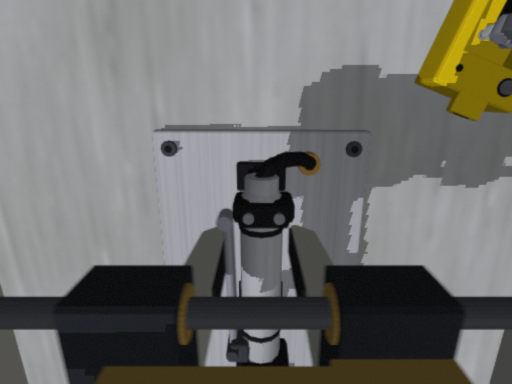

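The wrist view shows the fingers round the barrel, with the lever at (230,250) nearly against it. I'll hold, grip tighter and see whether the gap changes.

carry_out --pt "0.1 0 0 0 0 0 0.2" --pt "0.1 0 0 0 0 0 0.2" --pt "0.1 0 0 0 0 0 0.2" --pt "0.1 0 0 0 0 0 0.2"

```text
time_s: 3.4
eef_pos: [0.5788, 0.1775, 0.0635]
ee_rot: [[0.017, 1.0, -0.013], [1.0, -0.017, 0.0], [0.0, -0.013, -1.0]]
force: [-18.1, 3.3, 12.9]
finger_gap: 0.0274
```

carry_out --pt "0 0 0 0 0 0 0.2" --pt "0 0 0 0 0 0 0.2" --pt "0 0 0 0 0 0 0.2" --pt "0 0 0 0 0 0 0.2"

```text
time_s: 3.8
eef_pos: [0.5788, 0.1775, 0.0635]
ee_rot: [[0.017, 1.0, -0.013], [1.0, -0.017, 0.0], [0.0, -0.013, -1.0]]
force: [-18.1, 2.2, 12.9]
finger_gap: 0.027
```

carry_out --pt "0 0 0 0 0 0 0.2" --pt "0 0 0 0 0 0 0.2" --pt "0 0 0 0 0 0 1" --pt "0 0 0 0 0 0 1" --pt "0 0 0 0 0 0 1" --pt "0 0 0 0 0 0 1" --pt "0 0 0 0 0 0 1" --pt "0 0 0 0 0 0 1" --pt "0 0 0 0 0 0 1" --pt "0 0 0 0 0 0 1"

```text
time_s: 4.8
eef_pos: [0.5864, 0.1765, 0.0643]
ee_rot: [[0.017, 1.0, 0.001], [1.0, -0.017, 0.0], [0.0, 0.001, -1.0]]
force: [-0.5, -0.3, -0.3]
finger_gap: 0.0868
```

carry_out --pt "-0.1 0 1 0 0 0 1" --pt "-0.1 0 3 0 0 0 1" --pt "-0.1 0 5 0 0 0 1" --pt "-0.1 0 6.5 0 0 0 1" --pt "-0.1 0 6.5 0 0 0 1"

```text
time_s: 5.3
eef_pos: [0.5869, 0.177, 0.2339]
ee_rot: [[0.017, 1.0, 0.013], [1.0, -0.017, 0.002], [0.002, 0.013, -1.0]]
force: [0.1, -0.6, 0.2]
finger_gap: 0.0931
```

```bash
python3 - <<'E'
from h import *
o=get_obs();print(o["time_s"],o["eef_pos"],o["force"],o["finger_gap"])
im=get_image("wrist");cv2.imwrite("pics/w3.png",im[:,:,::-1])
a=cv2.imread("pics/w1.png")[100:260,180:340];b=im[100:260,180:340,::-1]
cv2.imwrite("pics/w3b.png",cv2.resize(np.hstack([a,b]),None,fx=2.4,fy=2.4))
E
```

```text
5.3 [0.58685216 0.17700309 0.23386672] [ 0.10308932 -0.63015842  0.2442632 ] 0.09308480265091397
```

View pics/w3b.png

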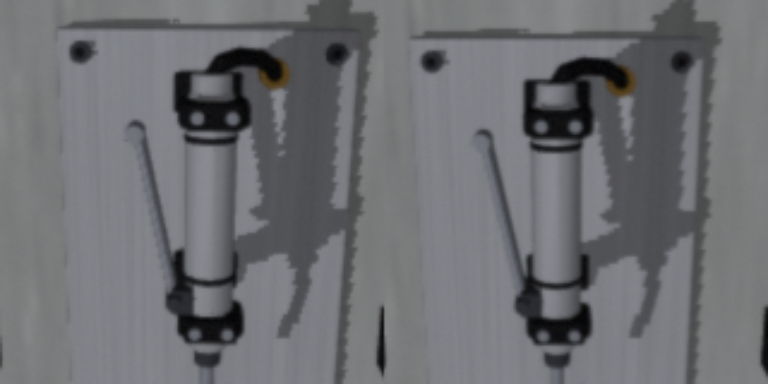

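The lever is back in its released position, the same before and after. While squeezed the gap was 27 mm with an 18 N push, so it was home. Next is the cover.

carry_out --pt "-3.8 -23.7 0 0 0 -2.6 1" --pt "-3.8 -23.7 0 0 0 -2.6 1" --pt "-3.8 -23.7 0 0 0 -2.6 1" --pt "-3.8 -23.7 0 0 0 -2.6 1" --pt "-3.8 -23.7 0 0 0 -2.6 1" --pt "-3.8 -23.7 0 0 0 -2.6 1" --pt "-3.8 -23.7 0 0 0 -2.6 1" --pt "-3.8 -23.7 0 0 0 -2.6 1" --pt "-3.8 -23.7 0 0 0 -2.6 1" --pt "-3.8 -23.7 0 0 0 -2.6 1"

```text
time_s: 6.35
eef_pos: [0.5028, -0.3187, 0.2247]
ee_rot: [[0.286, 0.958, -0.002], [0.958, -0.286, 0.002], [0.001, -0.002, -1.0]]
force: [0.3, -0.0, 0.0]
finger_gap: 0.0929
```

carry_out --pt "0 0 0 0 0 0 1" --pt "0 0 0 0 0 0 1" --pt "0 0 0 0 0 0 1" --pt "0 0 0 0 0 0 1" --pt "0 0 0 0 0 0 1" --pt "0 0 0 0 0 0 1" --pt "0 0 0 0 0 0 1"

```text
time_s: 7.05
eef_pos: [0.5043, -0.3166, 0.2269]
ee_rot: [[0.284, 0.959, 0.0], [0.959, -0.284, -0.0], [-0.0, 0.0, -1.0]]
force: [0.6, -0.4, -0.5]
finger_gap: 0.0927
```

```bash
python3 - <<'E'
from h import *
import pickle
np.set_printoptions(precision=4,suppress=True)
o=get_obs();im=get_image("wrist");cv2.imwrite("pics/w4.png",im[:,:,::-1]);pickle.dump(o,open("w4.pkl","wb"))
print(o["time_s"],o["eef_pos"],o["ee_rot"])
c=cam("wrist",o)
hsv=cv2.cvtColor(im,cv2.COLOR_RGB2HSV)
cv2.imwrite("pics/w4b.png",cv2.resize(im[:,:,::-1],(800,600),interpolation=3))
E
```

```text
7.05 [ 0.5043 -0.3166  0.2269] [[ 0.2843  0.9587  0.0003]
 [ 0.9587 -0.2843 -0.0003]
 [-0.0002  0.0004 -1.    ]]
```

View pics/w4b.png

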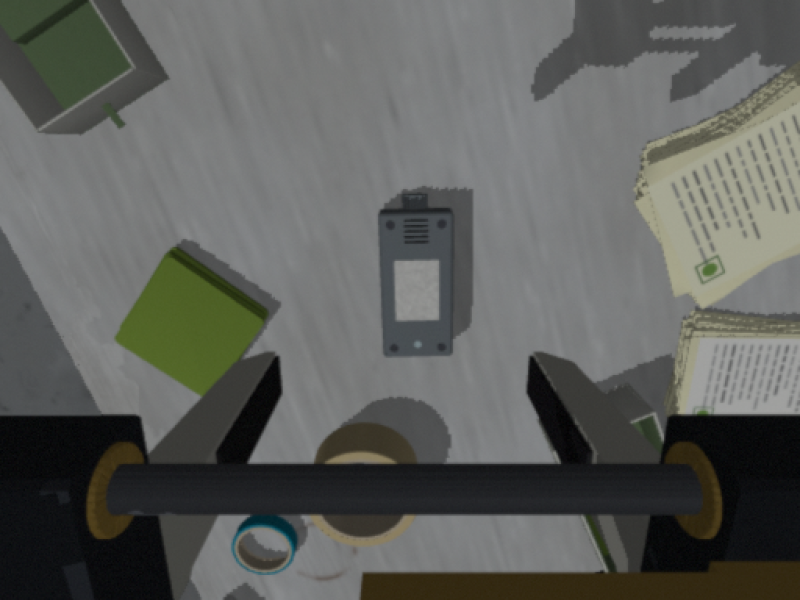

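The wrist view shows the cover with its top corners at (379,211), (452,210), (452,354) and (384,355) (800-wide image). The nose is at (415,199) toward +y and the vents are next to it. The coasters at (195,320) and the tape roll at (365,480) are clear of the finger paths.

```bash
python3 - <<'E'
from h import *
import pickle
np.set_printoptions(precision=4,suppress=True)
o=pickle.load(open("w4.pkl","rb"));c=cam("wrist",o);s=.64
for z,pts in((.028,((379,211),(452,210),(452,354),(384,355))),(.028,((389.5,225),(442,224),(442,346.5),(394,347.5)))):
    C=np.array([ray(c,(u*s,v*s),z)[:2] for u,v in pts])
    y=C[0]+C[1]-C[2]-C[3];g=C.mean(0)
    print(g,"yaw",np.degrees(np.arctan2(-y[0],y[1])),"L",np.hypot(*y)/2,"W",np.hypot(*(C[1]-C[0])),np.hypot(*(C[2]-C[3])))
im=cv2.imread("pics/w4.png");h=cv2.cvtColor(im,cv2.COLOR_BGR2HSV);print(im[int(250*s),int(386*s)],im[int(300*s),int(415*s)],im[int(300*s),int(350*s)])
m=((h[...,2]<100)).astype(np.uint8);m[:int(200*s)]=0;m[int(380*s):]=0;m[:,:int(340*s)]=0;m[:,int(460*s):]=0
x=ray(c,(415*s,192*s),.010);print("nose tip",x)
p=np.array([ray(c,(u*s,v*s),.028)[:2] for u,v in((395,261),(438,260),(440,320),(398,321))]);print("plate centre",p.mean(0))
E
```

```text
[ 0.5092 -0.3374] yaw -15.021262413818542 L 0.11461189293055406 W 0.0535119683873375 0.05453886714374183
[ 0.5088 -0.3393] yaw -14.963216095381426 L 0.09784493631765627 W 0.038811081584310424 0.0383127986840056
[84 80 75] [142 143 142] [123 122 122]
nose tip [ 0.5274 -0.2708  0.01  ]
plate centre [ 0.5087 -0.3417]
```

carry_out --pt "0.19 -0.86 -1.5 0 0 0.25 1" --pt "0.19 -0.86 -3.4 0 0 0.25 1" --pt "0.19 -0.86 -5.2 0 0 0.25 1" --pt "0.19 -0.86 -6.5 0 0 0.25 1" --pt "0.19 -0.86 -7.5 0 0 0.25 1" --pt "0.19 -0.86 -8.2 0 0 0.25 1" --pt "0.19 -0.86 -8.6 0 0 0.25 1" --pt "0.19 -0.86 -8.6 0 0 0.25 1" --pt "0.19 -0.86 -8.6 0 0 0.25 1"

```text
time_s: 8.0
eef_pos: [0.5092, -0.3391, 0.0124]
ee_rot: [[0.26, 0.966, 0.001], [0.966, -0.26, -0.001], [-0.001, 0.001, -1.0]]
force: [0.1, 0.2, 0.4]
finger_gap: 0.093
```

carry_out --pt "0 0 0 0 0 0 0.4" --pt "0 0 0 0 0 0 0.4" --pt "0 0 0 0 0 0 0.4" --pt "0 0 0 0 0 0 0.4" --pt "0 0 0 0 0 0 0.4" --pt "0 0 0 0 0 0 0.4" --pt "0 0 0 0 0 0 0.4" --pt "0 0 0 0 0 0 0.4"

```text
time_s: 8.8
eef_pos: [0.5086, -0.3387, 0.0118]
ee_rot: [[0.26, 0.966, -0.0], [0.966, -0.26, -0.0], [-0.0, -0.0, -1.0]]
force: [-1.1, 0.8, 3.3]
finger_gap: 0.0557
```

carry_out --pt "0 0 0.5 0 0 0 0.4" --pt "0 0 1.5 0 0 0 0.4" --pt "0 0 3 0 0 0 0.4" --pt "0 0 4.5 0 0 0 0.4" --pt "0.8 2 6 0 0 0.6 0.4" --pt "1.4 3.5 7 0 0 1.2 0.4" --pt "2.2 5 7.5 0 0 1.8 0.4" --pt "2.84 6.4 7.5 0 0 2.34 0.4" --pt "2.84 7.1 7.5 0 0 2.34 0.4" --pt "2.84 7.1 7.5 0 0 2.34 0.4"

```text
time_s: 9.8
eef_pos: [0.5795, -0.1583, 0.1994]
ee_rot: [[0.015, 1.0, -0.001], [1.0, -0.015, 0.001], [0.001, -0.001, -1.0]]
force: [0.6, -0.4, -1.3]
finger_gap: 0.0559
```

carry_out --pt "0 0 0 0 0 0 0.4" --pt "0 0 0 0 0 0 0.4" --pt "0 0 0 0 0 0 0.4"

```text
time_s: 10.1
eef_pos: [0.5792, -0.1628, 0.1988]
ee_rot: [[0.02, 1.0, -0.001], [1.0, -0.02, -0.0], [-0.0, -0.001, -1.0]]
force: [-0.1, 0.7, -2.1]
finger_gap: 0.0561
```

```bash
python3 - <<'E'
from h import *
import pickle
np.set_printoptions(precision=4,suppress=True)
o=get_obs();im=get_image("wrist");cv2.imwrite("pics/w5.png",im[:,:,::-1]);pickle.dump(o,open("w5.pkl","wb"))
print(o["time_s"],o["eef_pos"],o["ee_rot"],o["force"])
cv2.imwrite("pics/w5b.png",cv2.resize(im[0:288,64:448,::-1],(800,600),interpolation=3))
E
```

```text
10.1 [ 0.5792 -0.1628  0.1988] [[ 0.0204  0.9998 -0.0006]
 [ 0.9998 -0.0204 -0.0001]
 [-0.0001 -0.0006 -1.    ]] [-0.1175  0.7374 -2.1239]
```

View pics/w5b.png

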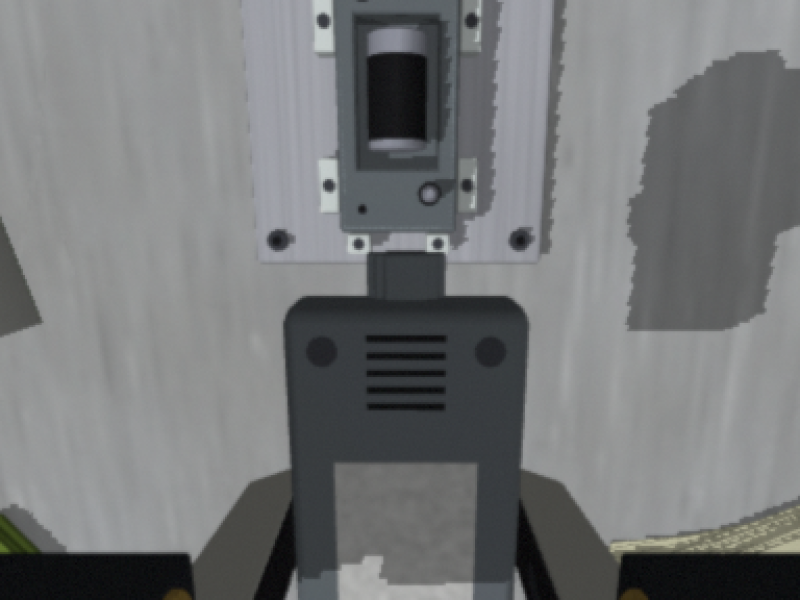

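The view shows the cover held square, with its nose at (406,275) in the crop, its vents and its screws at (321,351) and (490,351). The lower half is partly in view: battery at (397,90), rear dowel at (429,193). I'll back off 45 mm to see both dowels.

carry_out --pt "0 -1.8 0 0 0 0 0.4" --pt "0 -1.8 0 0 0 0 0.4" --pt "0 -1.8 0 0 0 0 0.4" --pt "0 -1.8 0 0 0 0 0.4" --pt "0 -1.8 0 0 0 0 0.4"

```text
time_s: 10.65
eef_pos: [0.5796, -0.2057, 0.1991]
ee_rot: [[0.018, 1.0, -0.0], [1.0, -0.018, 0.0], [0.0, -0.0, -1.0]]
force: [0.8, 0.4, -1.8]
finger_gap: 0.0555
```

```bash
python3 - <<'E'
from h import *
import pickle
np.set_printoptions(precision=4,suppress=True)
o=get_obs();im=get_image("wrist");cv2.imwrite("pics/w6.png",im[:,:,::-1]);pickle.dump(o,open("w6.pkl","wb"))
print(o["time_s"],o["eef_pos"],o["ee_rot"],o["force"])
cv2.imwrite("pics/w6b.png",cv2.resize(im[20:200,140:380,::-1],(800,600),interpolation=3))
E
```

```text
10.65 [ 0.5796 -0.2057  0.1991] [[ 0.0179  0.9998 -0.0002]
 [ 0.9998 -0.0179  0.0004]
 [ 0.0004 -0.0003 -1.    ]] [ 0.7997  0.4038 -1.8075]
```

View pics/w6b.png

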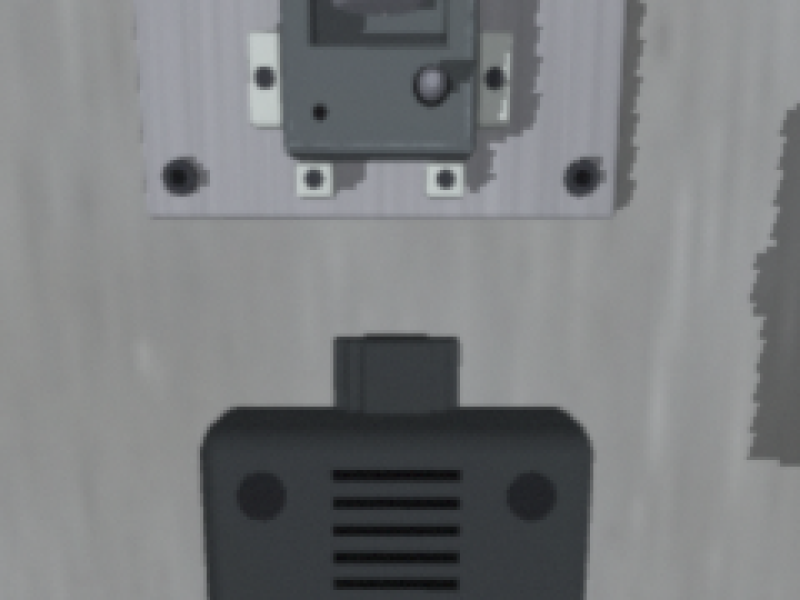

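Backing off hid the front of the lower half. The rear dowel is at (431,84) and the nose and vents of the held cover are clear. Raising and moving forward will bring both dowels into view.

carry_out --pt "0 1.3 2 0 0 0 0.4" --pt "0 2.6 4 0 0 0 0.4" --pt "0 2.6 4 0 0 0 0.4" --pt "0 2.6 4 0 0 0 0.4" --pt "0 2.6 4 0 0 0 0.4" --pt "0 2.6 4 0 0 0 0.4"

```text
time_s: 11.3
eef_pos: [0.5789, -0.1414, 0.2971]
ee_rot: [[0.018, 1.0, -0.003], [1.0, -0.018, 0.001], [0.001, -0.003, -1.0]]
force: [-0.0, 0.1, -1.6]
finger_gap: 0.0563
```

```bash
python3 - <<'E'
from h import *
import pickle
np.set_printoptions(precision=4,suppress=True)
o=get_obs();im=get_image("wrist");cv2.imwrite("pics/w7.png",im[:,:,::-1]);pickle.dump(o,open("w7.pkl","wb"))
print(o["time_s"],o["eef_pos"],o["ee_rot"],o["force"])
cv2.imwrite("pics/w7b.png",cv2.resize(im[0:192,130:386,::-1],(800,600),interpolation=3))
E
```

```text
11.3 [ 0.5789 -0.1414  0.2971] [[ 0.0184  0.9998 -0.0032]
 [ 0.9998 -0.0184  0.0011]
 [ 0.001  -0.0032 -1.    ]] [-0.0207  0.1105 -1.6474]
```

View pics/w7b.png

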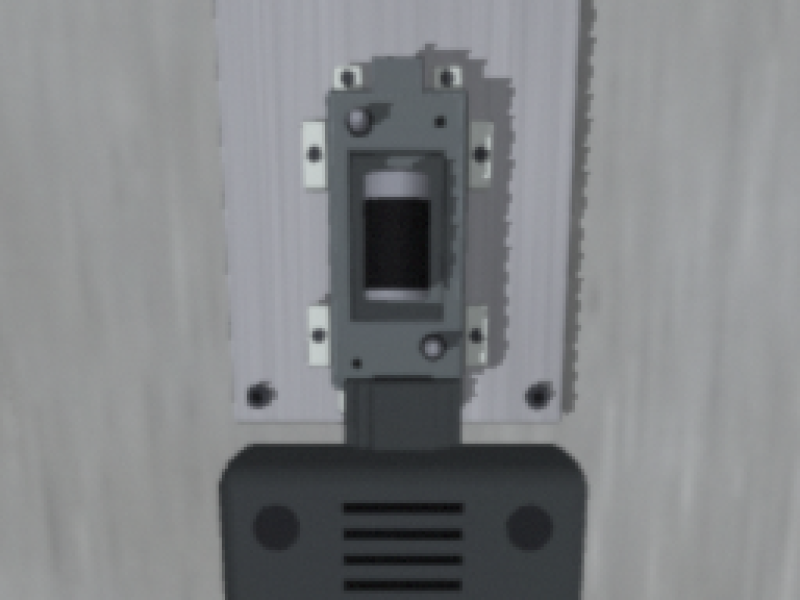

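Now everything is in one view (crop px): front dowel tip at (358,118), rear dowel tip at (432,345), lower rim corners at about (329,91) and (466,91), cover screws at (276,527) and (529,527), and cover nose tip edge from (345,378) to (462,378).

```bash
python3 - <<'E'
from h import *
import pickle
np.set_printoptions(precision=4,suppress=True)
L=lambda n:pickle.load(open(n+".pkl","rb"))
def R(n,pts,z,s,off,flat=False):
    o=L(n)
    if flat: o["ee_rot"]=np.array([[.018,1,0],[1,-.018,0],[0,0,-1.]])
    c=cam("wrist",o);return np.array([ray(c,(u/s+off[0],v/s+off[1]),z)[:2] for u,v in pts])
for fl in(False,True):
    D=R("w7",((358,118),(432,345)),.050,3.125,(130,0),fl)
    print("dowels w7",D,"len",np.hypot(*(D[0]-D[1])))
    d=D[0]-D[1];nom=np.array([-.030,.086])
    yaw=np.arctan2(d[1],d[0])-np.arctan2(nom[1],nom[0]);c,s=np.cos(yaw),np.sin(yaw)
    o=D.mean(0)-np.array([[c,-s],[s,c]])@np.array([0,.003]);print(" shell origin",o,"yaw",np.degrees(yaw))
    Q=R("w7",((329,91),(466,91)),.036,3.125,(130,0),fl);print(" rim front mid",Q.mean(0),"-> origin y",Q.mean(0)[1]-.058, "w",Q[1]-Q[0])
    H=R("w7",((259,396),(538,396)),.010,3.125,(130,0),fl);print(" plate holes",H)
    for n,sc,off,scr,nose in(("w7",3.125,(130,0),((276,527),(529,527)),((345,378),(462,378))),("w5",2.0833,(64,0),((321,351),(490,351)),((367,253),(445,253))),("w6",3.3333,(140,20),((262,496),(531,496)),((334,337),(459,337)))):
        t=L(n)["eef_pos"];z=t[2]-.0118
        S=R(n,scr,z+.028,sc,off,fl);N=R(n,nose,z+.010,sc,off,fl)
        print(n,"screws mid-TCP",S.mean(0)-t[:2],"w",np.hypot(*(S[1]-S[0])),"nose tip-TCP",N.mean(0)-t[:2],"w",N[1,0]-N[0,0])
    print("rear dowel w5,w6",R("w5",((429,191),),.05,2.0833,(64,0),fl),R("w6",((431,82),),.05,3.3333,(140,20),fl))
E
```

```text
dowels w7 [[ 0.5648  0.0066]
 [ 0.5924 -0.0779]] len 0.08888719539907777
 shell origin [ 0.5786 -0.0387] yaw -1.1477148881821704
 rim front mid [0.58   0.0182] -> origin y -0.03980241167851563 w [ 0.0537 -0.0009]
 plate holes [[ 0.5148 -0.1009]
 [ 0.6414 -0.103 ]]
w7 screws mid-TCP [0.0017 0.0488] w 0.03815687002920153 nose tip-TCP [0.0022 0.0695] w 0.019002172858450295
w5 screws mid-TCP [0.0017 0.0489] w 0.03821366341525564 nose tip-TCP [0.0022 0.0692] w 0.019001747927778534
w6 screws mid-TCP [0.0017 0.0488] w 0.03803394240960466 nose tip-TCP [0.0021 0.0694] w 0.019031147055004416
rear dowel w5,w6 [[ 0.5923 -0.0779]] [[ 0.5922 -0.0798]]
dowels w7 [[ 0.5656  0.0063]
 [ 0.5932 -0.0782]] len 0.0888670413092938
 shell origin [ 0.5793 -0.0389] yaw -1.1229151324667883
 rim front mid [0.5808 0.0179] -> origin y -0.04008239011290819 w [ 0.0537 -0.0009]
 plate holes [[ 0.5158 -0.1012]
 [ 0.6423 -0.1033]]
w7 screws mid-TCP [0.0017 0.0489] w 0.03815064800106196 nose tip-TCP [0.0022 0.0695] w 0.018997489362864606
w5 screws mid-TCP [0.0016 0.049 ] w 0.03822087070544865 nose tip-TCP [0.0021 0.0692] w 0.019006236178433333
w6 screws mid-TCP [0.0017 0.0488] w 0.038034419719980485 nose tip-TCP [0.0021 0.0694] w 0.01903059994968681
rear dowel w5,w6 [[ 0.5922 -0.0778]] [[ 0.5923 -0.0799]]
```

carry_out --pt "-0.03 1.5 -1 0 0 0 0.4" --pt "-0.03 3 -2.5 0 0 0 0.4" --pt "-0.03 4.13 -4.2 0 0 0 0.4" --pt "-0.03 4.13 -6 0 0 0 0.4" --pt "-0.03 4.13 -7.5 0 0 0 0.4" --pt "-0.03 4.13 -8.4 0 0 0 0.4" --pt "-0.03 4.13 -8.4 0 0 0 0.4" --pt "-0.03 4.13 -8.4 0 0 0 0.4" --pt "-0.03 4.13 -8.4 0 0 0 0.4"

```text
time_s: 12.25
eef_pos: [0.58, -0.0387, 0.0905]
ee_rot: [[0.019, 1.0, 0.002], [1.0, -0.019, -0.001], [-0.001, 0.002, -1.0]]
force: [1.1, -0.6, -1.8]
finger_gap: 0.0558
```

carry_out --pt "0 0 0 0 0 0 0.4" --pt "0 0 0 0 0 0 0.4"

```text
time_s: 12.45
eef_pos: [0.5798, -0.0383, 0.0906]
ee_rot: [[0.018, 1.0, 0.002], [1.0, -0.018, -0.001], [-0.001, 0.003, -1.0]]
force: [0.4, -1.1, -1.8]
finger_gap: 0.056
```

```bash
python3 - <<'E'
from h import *
np.set_printoptions(precision=4,suppress=True)
for i in range(3):
    o=get_obs();print(o["time_s"],o["eef_pos"],o["ee_rot"][0],o["force"],o["finger_gap"]);
    s=get_image("side") 
c=cam("side");p=proj(c,(.579,-.039,.05));print(p)
u,v=map(int,p);cv2.imwrite("pics/s8.png",cv2.resize(s[v-50:v+40,u-60:u+60,::-1],(800,600),interpolation=3))
E
```

```text
12.45 [ 0.5798 -0.0383  0.0906] [0.0183 0.9998 0.0025] [ 0.3798 -1.0784 -1.7859] 0.05598093324787257
12.5 [ 0.5796 -0.0382  0.0903] [0.0182 0.9998 0.0021] [ 0.0475 -0.1622 -0.7326] 0.05576200336186191
12.55 [ 0.5794 -0.0381  0.0901] [0.0182 0.9998 0.0015] [ 0.1957 -0.1104 -1.0222] 0.056123975614211154
[269.9285 186.8839]
```

View pics/s8.png

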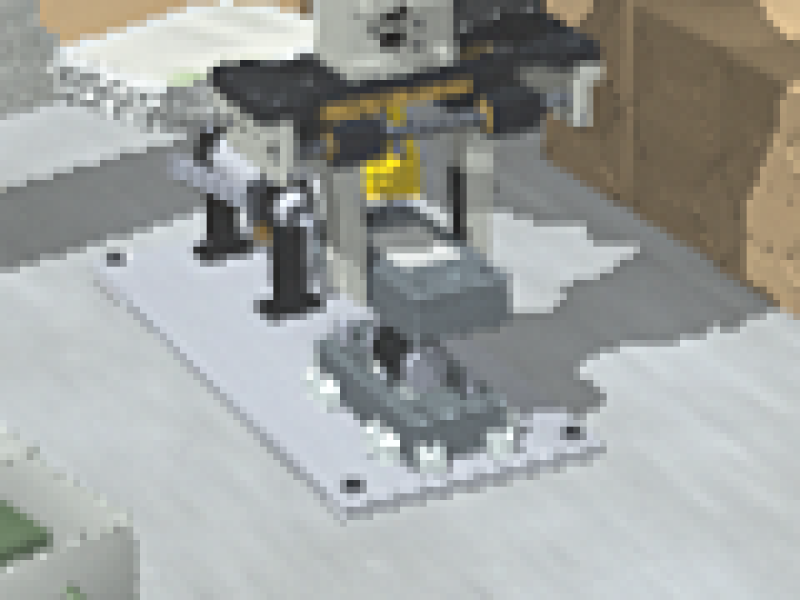

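The side view shows the cover level over the lower half, nose toward the gun. I'll lower it onto the dowels.

carry_out --pt "-0.03 0 -0.3 0 0 0 0.4" --pt "-0.03 0 -0.6 0 0 0 0.4" --pt "-0.03 0 -0.9 0 0 0 0.4" --pt "-0.03 0 -1.1 0 0 0 0.4" --pt "-0.03 0 -1.25 0 0 0 0.4" --pt "-0.03 0 -1.35 0 0 0 0.4" --pt "-0.03 0 -1.35 0 0 0 0.4"

```text
time_s: 13.3
eef_pos: [0.578, -0.0379, 0.055]
ee_rot: [[0.018, 1.0, -0.001], [1.0, -0.018, 0.0], [0.0, -0.001, -1.0]]
force: [-0.4, 0.0, -0.7]
finger_gap: 0.0561
```

It's 7 mm onto the dowels with no force. Continuing down to press it closed.

carry_out --pt "0 0 -0.08 0 0 0 0.4" --pt "0 0 -0.16 0 0 0 0.4" --pt "0 0 -0.24 0 0 0 0.4" --pt "0 0 -0.3 0 0 0 0.4" --pt "0 0 -0.3 0 0 0 0.4" --pt "0 0 -0.3 0 0 0 0.4"

```text
time_s: 13.9
eef_pos: [0.5786, -0.0381, 0.0483]
ee_rot: [[0.018, 1.0, 0.001], [1.0, -0.018, -0.0], [-0.0, 0.001, -1.0]]
force: [0.5, 0.9, 3.3]
finger_gap: 0.0558
```

carry_out --pt "0 0 -0.04 0 0 0 0.4" --pt "0 0 -0.08 0 0 0 0.4" --pt "0 0 -0.08 0 0 0 0.4" --pt "0 0 -0.08 0 0 0 0.4"

```text
time_s: 14.3
eef_pos: [0.5786, -0.0381, 0.0478]
ee_rot: [[0.018, 1.0, 0.001], [1.0, -0.018, -0.001], [-0.0, 0.001, -1.0]]
force: [-4.0, 1.5, 16.2]
finger_gap: 0.0559
```

carry_out --pt "0 0 -0.04 0 0 0 0.4" --pt "0 0 -0.08 0 0 0 0.4" --pt "0 0 -0.08 0 0 0 0.4" --pt "0 0 -0.08 0 0 0 0.4"

```text
time_s: 14.7
eef_pos: [0.5787, -0.0381, 0.0478]
ee_rot: [[0.018, 1.0, 0.002], [1.0, -0.018, -0.001], [-0.001, 0.002, -1.0]]
force: [-8.2, 2.9, 31.0]
finger_gap: 0.0559
```

It reached a hard stop at TCP z = 0.0478, exactly the predicted closed height. I'll ease the push a little, then check the seam.

carry_out --pt "0 0 0.05 0 0 0 0.4" --pt "0 0 0.05 0 0 0 0.4" --pt "0 0 0.05 0 0 0 0.4" --pt "0 0 0.05 0 0 0 0.4"

```text
time_s: 15.1
eef_pos: [0.5786, -0.0381, 0.0478]
ee_rot: [[0.018, 1.0, 0.002], [1.0, -0.018, -0.001], [-0.001, 0.002, -1.0]]
force: [-5.6, 1.7, 21.4]
finger_gap: 0.0559
```

```bash
python3 - <<'E'
from h import *
np.set_printoptions(precision=4,suppress=True)
o=get_obs();s=get_image("side");print(o["time_s"],o["eef_pos"],o["ee_rot"],o["force"],o["torque"],o["finger_gap"])
u,v=270,187;cv2.imwrite("pics/s9.png",cv2.resize(s[v-40:v+35,u-50:u+50,::-1],(800,600),interpolation=3))
E
```

```text
15.1 [ 0.5786 -0.0381  0.0478] [[ 0.018   0.9998  0.0016]
 [ 0.9998 -0.018  -0.0006]
 [-0.0006  0.0016 -1.    ]] [-5.5709  1.6831 21.4187] [ 0.1834  1.4478 -0.0174] 0.05593987494391906
```

View pics/s9.png

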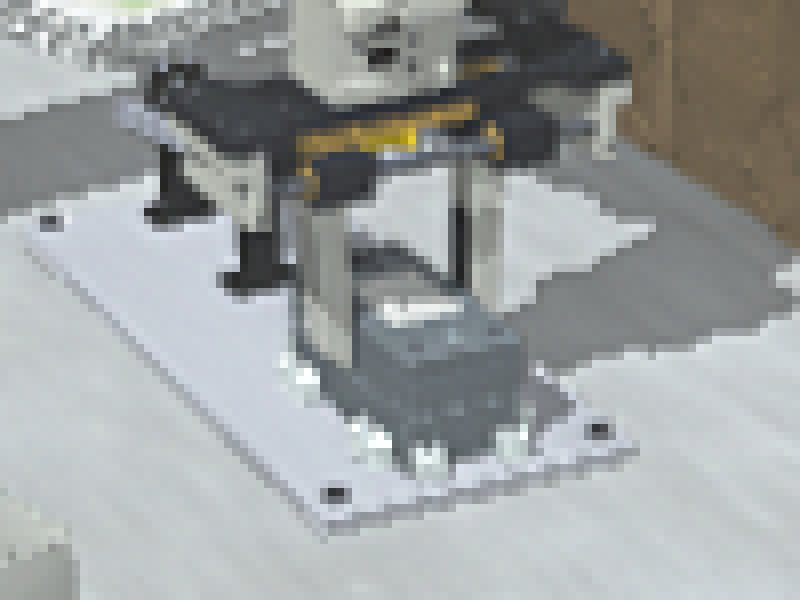

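The side view shows the two halves stacked flush in the nest, with an even seam at about (440,410). It reads level to under 0.2° with a steady push of about 21 N. Handing in.

```bash
python3 -c "
from rig import *
print(hand_in())"
```

```text
the job is handed in; nothing more can be done
None
```

I handed the job in at about 15 s with the logger closed, and the arm is still holding the cover pressed down in the nest.

- **Blow-out:** I squeezed the lever first, with the lower half still open. The jaws stalled at a 27 mm gap, against about 29 mm expected with the lever home, and the tool felt about 18 N sideways. They held there for at least 0.6 s. A picture afterwards showed the lever back where it started.
- **Fitting:** I gripped the cover across x and put it on nose over nose. It was 7 mm down on the dowels with no noticeable force.
- **Closing:** It met a hard stop at TCP z = 47.8 mm, the height I had predicted for closed. The push peaked at 31 N and I eased it to 21 N. It was level to under 0.2°, and the gap across the cover stayed at 55.9 mm, so there was no sign of slipping. The last side picture, which is coarse, showed the seam closed on the two sides it could see.
- **Disagreements:**
  - Lengths measured in the wrist camera came out up to 2–3% short.
  - Jig positions differed between views by up to about 10 mm between the scene and wrist cameras, and about 2 mm between wrist views. I aimed from the view that showed the cover and both dowels together.
  - My first light squeeze stopped short, at 33.7 mm and 8 N, so I tightened it to the full squeeze above.
- **Other items:** I steered clear of the tape roll, gift box, coasters and yellow look-alike, but took no final picture of them. I viewed 12 pictures, two over the budget of 10.

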